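# Set out the collets for the next turning job

## Robot

A 6-joint arm with a two-finger parallel gripper is mounted at the origin on the work surface. World frame = base frame: x ahead of the robot, y to its left, z up, the work surface at z = 0. Lengths are in m, angles in rad, forces in N, time in s.
With the tool pointing down it reaches from about 0.35 to 0.925 m from the base axis. Payload 6.4 kg.
Tool frame: the origin (TCP) lies at the very end of the fingers, on their centre line; the grasp point (between the pads) lies 19 mm behind it; z points along the fingers, y is the line along which they close (so a half turn about z gives the same grasp; the last joint's range is limited). The gripper opens to 85 mm and grips with 20 to 120 N. Pads are 22 mm wide; open, the fingers measure 114 mm over their backs; the gripper's body (76 mm by 85 mm) begins 54 mm behind the grasp point. The pads swing forward as they close: fully open they stand 13 mm farther back than shut.
Start: joints at [1.117, 0.245, 1.558, -0, 1.339, -0.174], TCP at [0.18, 0.625, 0.231] pointing down, gripper open.
Joint ranges: [-3.13, 3.13], [-1.02, 2.26], [0.13, 2.54], [-0.95, 4.09], [0.21, 2.88], [-2.74, 2.74]. Speed limits (rad/s): [2.57, 2.57, 3.14, 3.14, 3.14, 3.14].

## Interface

Orientations are given as a rotation vector (axis times angle).
In Python, from bench import readout, cams, env gives the robot as it stands.
- The arm moves only by the tool carry_out, never from a script. Its argument "increments" is a list of rows, each an object of numbers: "dx", "dy", "dz": the shift along the tool's x, y, z in cm; "rx", "ry", "rz": the turn, a rotation vector about the tool's x, y, z in degrees. A call has 1 to 8 rows; each row shifts and turns the commanded pose from where the row before left it, along the tool's axes as they then stand; what a row does not reach is not made up. A row lasts 1/8 s, in which the tool goes at most 62.5 mm and 10.7 degrees, less where a joint would pass 70% of its speed; a pose out of reach is approached as far as the arm can. A call with a gripper value outside its range is refused whole. "grip" is the finger opening in cm, from 0 to 8.54, set as the call begins (left out, the last holds). The fingers move at their own pace and stop on an object; "squeeze" is the grip in N (left out, the last holds). Time passes only in rows, so rows that do not move let the fingers close. It gives the time, the measured TCP pose, the force, the opening and the grip force at its end, in the units of the state.
- readout.get_state(): the state, without advancing time (a new reading comes with each control period).
- cams.capture(name): name is "side" or "top"; returns the picture (400x640x3 uint8, red, green, blue); there is no depth.
- cams.get_calibration(name): a dict with "mtx" (3x3 intrinsics, pixels), "dist" ([k1, k2, p1, p2, k3] as OpenCV has them; the pictures are not rectified), "rvec" (rotation vector, rad) and "tvec" (3), from world to camera coordinates, as OpenCV has them. Camera axes: x right, y down, z forward; pixel columns grow to the right and rows downward; lengths in m; the calibration is good to about 2 mm. A picture is of the moment at which its call begins. get_calibration takes no time and is no camera call.
- env.finish_job(): hands the job in; it is judged then, once.
The state is a dict: "t": time; "qpos": joint angles; "joint_vel": joint speeds; "joint_torque": joint torques, N m; "tcp_pos": TCP position; "orientation": TCP orientation; "wrist_force": force on the tool from outside, world axes, zero at the start; "ft_torque": the same for the moment, N m; "opening": opening from 0.0 (shut) to 1.0 (fully open); "gripper_force": force on a finger pad.
Only numpy, scipy, OpenCV 4.12 (cv2) and the standard library are available. Lean on these libraries where they do the work, as an engineer would, in place of code of your own. Each camera call takes 0.05 s, during which the arm holds its last target. There are 200 camera calls.

## Task

On the pale setting-out board beside the lathe, lay the brass closing nut flat on the centre of the round dark wooden faceplate and stand the red collet inside the nut; stand the blue collet on the board midway between the centres of the faceplate and the vee block; and stand the yellow collet on the board just behind the vee block (its orange face is its back), centred on that face with a finger's breadth (about 20 mm) of clear space. The collets must be pulled up out of their clips, all must end upright and released, and the wax jar and the brush must be left where they are.

Things in the scene. Friction and masses are not known exactly. Their poses are not given: they have to be found in the camera images.
- collet_red: loose steel collet, red band and top, upright in one of the strip's clips (which one varies). 60 mm tall, shank 24 mm in diameter above a 30 mm foot flange (8 mm high, tapering to the shank at 13 mm). Origin: centre of underside; z up. About 120 g. The sprung clip grips above the flange: pull straight up by the shank, up to about 8 N, clear of the jaws after 20 mm.
- collet_blue: loose steel collet, blue band and top, upright in one of the strip's clips (which one varies). 60 mm tall, shank 24 mm in diameter above a 30 mm foot flange (8 mm high, tapering to the shank at 13 mm). Origin: centre of underside; z up. About 120 g. The sprung clip grips above the flange: pull straight up by the shank, up to about 8 N, clear of the jaws after 20 mm.
- collet_yellow: loose steel collet, yellow band and top, upright in one of the strip's clips (which one varies). 60 mm tall, shank 24 mm in diameter above a 30 mm foot flange (8 mm high, tapering to the shank at 13 mm). Origin: centre of underside; z up. About 120 g. The sprung clip grips above the flange: pull straight up by the shank, up to about 8 N, clear of the jaws after 20 mm.
- nut: loose brass ring (closing nut) lying flat on the bench: outer diameter 52 mm, bore 36 mm right through, 16 mm high. Origin: centre of its underside; z up. About 120 g.
- faceplate: round dark walnut faceplate, fixed on the board: 90 mm in diameter, 18 mm thick. Origin: centre of its underside (which is on the board's top); its flat top is 18 mm above the origin.
- vblock: dark steel vee block, fixed on the board: 60 x 60 mm, 38 mm high, V groove in the top along its x. Origin: centre of its underside (on the board's top). Its +x face, 30 mm from the origin, is painted orange and is its back; x points out of that face. It swaps places with the faceplate between starts.
- board: pale wooden setting-out board, fixed flat on the bench: 220 (x) x 320 (y) mm, 8 mm thick. Origin: centre of its underside; z up. The faceplate and the vee block stand 100 mm to either side of its centre along its y, so its centre is midway between them.
- strip: green clip strip, fixed on the bench: 60 (x) x 200 (y) mm; collets stand on its 6 mm base plate. Origin: centre of underside. Clips at y = -60, 0, +60 mm, each with two sprung steel jaws (closing along y, up to 25 mm above the bench) and low lips (12 mm above the bench) at x = +-18 mm. Shanks are clear above the jaws; fingers have most room closing along its x.
- jar: bystander: amber wax jar with a black lid, 44 mm in diameter, 60 mm high. Origin: centre of its underside. Leave it alone.
- brush: bystander: bench brush lying beyond the work, about 170 mm long. Leave it alone.

How it is judged:
At the end, for the whole second after the job is handed in: Nut flat on faceplate within 10 mm of centre; red collet inside it on the faceplate; blue on board within 13 mm of midway; yellow on board behind orange face, 5 to 35 mm clear of it, within 15 mm of its centre line; heights within 4 mm, upright within 7 degrees, at rest (horizontal distance between nut and faceplate below 0.01 m and z of nut in the frame of faceplate between 0.014 and 0.022 m and horizontal distance between collet_red and nut below 0.008 m and z of collet_red in the frame of faceplate between 0.014 and 0.022 m and horizontal distance between collet_blue and board below 0.013 m and z of collet_blue in the frame of board between 0.004 and 0.012 m and x of collet_yellow in the frame of vblock between 0.05 and 0.08 m and y of collet_yellow in the frame of vblock between -0.015 and 0.015 m and z of collet_yellow in the frame of vblock between -0.004 and 0.004 m and angle between each of nut, collet_red, collet_blue, collet_yellow's own z axis and vertical below 0.12 rad and linear speed of each of nut, collet_red, collet_blue, collet_yellow below 0.02 m/s and angular speed of each of nut, collet_red, collet_blue, collet_yellow below 0.2 rad/s); the robot touches nothing.
It fails at once if the jar is pushed more than 30 mm from its place (distance of jar from where it was at the start of the episode above 0.03 m).
It fails at once if the brush is pushed more than 30 mm from its place (distance of brush from where it was at the start of the episode above 0.03 m).
It also fails if it takes over 118 s, if anything falls off the work surface, if the arm or the gripper's body presses on something with over 40 N, if the wrist force passes 120 N, or if a joint passes its speed limit or range.

## Working session

There is one attempt and no reset: what is moved stays moved. The work goes in short steps, Python scripts to look and compute and a tool call to move; the robot and the scene stay as the last step left them, time stands still between calls to the robot, and variables do not carry over. Pictures are saved under pics/ and viewed, at most 14 in all, crops included, and the job is handed in when it is done.

Besides the shell and the picture viewer there is one more tool, called as a command line: name --argument value ..., lists and objects as JSON in quotes. carry_out: Moves the arm, as the interface text tells. Its arguments: {"type":"object","properties":{"increments":{"type":"array","items":{"type":"object","properties":{"dx":{"type":"number"},"dy":{"type":"number"},"dz":{"type":"number"},"rx":{"type":"number"},"ry":{"type":"number"},"rz":{"type":"number"}}}},"grip":{"type":"number"},"squeeze":{"type":"number"}},"required":["increments"]}

```bash
mkdir -p pics; ls
python3 - <<'E'
from bench import readout,cams
import cv2
for n in("top","side"):
    cv2.imwrite(f"pics/{n}0.png",cams.capture(n)[:,:,::-1]); print(n,cams.get_calibration(n))
print(readout.get_state())
E
```

```text
pics
top {'mtx': array([[473.63915756,   0.        , 320.45173446],
       [  0.        , 473.63915756, 205.21491237],
       [  0.        ,   0.        ,   1.        ]]), 'dist': array([-0.02948468,  0.        ,  0.        ,  0.        ,  0.        ]), 'rvec': array([ 2.08378664, -2.13782305,  0.22073091]), 'tvec': array([-0.02932313,  0.55216481,  0.79052011])}
side {'mtx': array([[390.08864252,   0.        , 316.56437659],
       [  0.        , 390.08864252, 200.64099783],
       [  0.        ,   0.        ,   1.        ]]), 'dist': array([-0.03955497,  0.        ,  0.        ,  0.        ,  0.        ]), 'rvec': array([ 0.67457005, -2.46294117,  1.37959383]), 'tvec': array([0.45251486, 0.2173633 , 0.4830635 ])}
{'t': 0.1, 'qpos': array([ 1.11688712e+00,  2.45774167e-01,  1.55888522e+00, -2.67140434e-05,
        1.33867172e+00, -1.74095992e-01]), 'joint_vel': array([ 0.0001091 , -0.00202883, -0.00144193, -0.00049107, -0.00064234,
        0.00035689]), 'joint_torque': array([-4.39631585e-04, -4.30669606e+01, -3.27128434e+01, -1.92913485e-04,
        2.83598398e-03, -1.46688541e-05]), 'tcp_pos': array([0.17929346, 0.6242706 , 0.23027506]), 'orientation': array([-4.38015924e-01, -3.11038928e+00,  2.60941456e-03]), 'wrist_force': array([-0.34842112, -0.61800634,  0.33940934]), 'ft_torque': array([-0.07138679, -0.02267291, -0.03728465]), 'gripper_force': 0.0, 'opening': 0.9959525775245843}
```

View pics/top0.png

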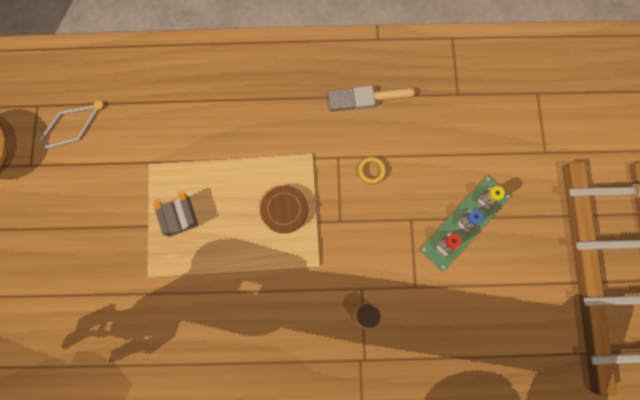

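View pics/side0.png

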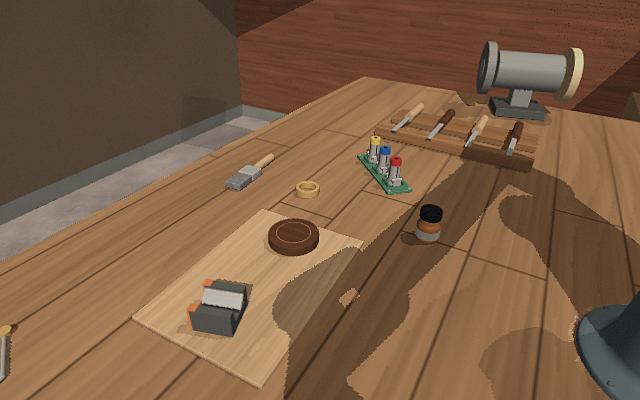

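The top view shows the board with the vee block at about (175,214), orange edge at (157,205)–(182,196), and the faceplate at (284,209). The nut is at (372,170) and the jar at (368,315). On the strip, yellow is at (497,193), blue at (475,216) and red at (453,241).

```bash
cat > h.py <<'E'
import numpy as np,cv2
from bench import readout,cams
def ray(n,uv):
    c=cams.get_calibration(n);R=cv2.Rodrigues(c['rvec'])[0]
    p=cv2.undistortPoints(np.array(uv,float).reshape(-1,1,2),c['mtx'],c['dist']).reshape(-1,2)
    d=np.c_[p,np.ones(len(p))]@R; return -R.T@c['tvec'],d
def onplane(n,uv,z):
    o,d=ray(n,uv); return o+d*((z-o[2])/d[:,2:])
def proj(n,P):
    c=cams.get_calibration(n);return cv2.projectPoints(np.array(P,float).reshape(-1,3),c['rvec'],c['tvec'],c['mtx'],c['dist'])[0].reshape(-1,2)
def tri(uvt,uvs):
    A=np.zeros((3,3));b=np.zeros(3)
    for n,uv in(("top",uvt),("side",uvs)):
        o,d=ray(n,[uv]);d=d[0]/np.linalg.norm(d[0]);M=np.eye(3)-np.outer(d,d);A+=M;b+=M@o
    return np.linalg.solve(A,b)
def blobs(im,lo,hi,roi,amin=8):
    x0,y0,x1,y1=roi;h=cv2.cvtColor(im,cv2.COLOR_RGB2HSV)[y0:y1,x0:x1]
    m=cv2.inRange(h,lo,hi);n,l,s,c=cv2.connectedComponentsWithStats(m)
    return [(s[i,4],c[i]+[x0,y0],s[i,:4]+[x0,y0,0,0]) for i in range(1,n) if s[i,4]>=amin],m
COL={'red':((0,180,120),(6,255,255)),'blue':((100,150,80),(125,255,255)),'yellow':((24,180,120),(34,255,255))}
E
python3 - <<'E'
from h import *
np.set_printoptions(precision=4,suppress=True)
t=cams.capture("top");s=cams.capture("side")
for k,(lo,hi) in COL.items():
    for n,im,roi in(("top",t,(420,170,520,275)),("side",s,(350,125,420,200))):
        for a,c,b in blobs(im,lo,hi,roi)[0]: print(k,n,a,c,b,onplane(n,[c],.066)[0])
for nm,lo,hi,roi in(("nut",(15,130,100),(30,255,255),(350,150,395,190)),("orange",(5,190,120),(16,255,255),(145,185,205,245)),("orangeall",(3,170,90),(16,255,255),(145,185,205,245))):
    for a,c,b in blobs(t,lo,hi,roi)[0]: print(nm,a,c,b)
print("board",onplane("top",[(148,163),(313,154),(320,266),(148,277)],.008))
print("plate",onplane("top",[(284,208)],.026),"nut",onplane("top",[(372,170)],.013))
print("strip corners",onplane("top",[(488,178),(511,196),(444,271),(421,251)],.006))
o=np.zeros((200,800,3),np.uint8)
im=np.hstack([cv2.resize(x,(400,400),interpolation=cv2.INTER_CUBIC) for x in(t[180:250,140:210],t[165:265,420:520])])
cv2.imwrite("pics/z.png",im[:,:,::-1])
E
```

```text
red top 147 [452.898  240.8571] [446 234  15  14] [ 0.4798 -0.2733  0.066 ]
red side 82 [395.6951 161.0244] [391 156  11  10] [ 0.4762 -0.2565  0.066 ]
blue side 77 [384.6104 150.2727] [380 146  10   9] [ 0.5174 -0.2961  0.066 ]
yellow top 138 [496.8841 192.6667] [490 186  15  14] [ 0.5643 -0.3595  0.066 ]
nut 1794 [371.9738 169.5312] [350 150  45  40]
orange 20 [182.35 196.2 ] [179 194   7   6]
orange 11 [157.9091 205.4545] [155 202   5   7]
orangeall 33 [182.2424 196.    ] [178 193   9   7]
orangeall 24 [157.1667 204.875 ] [153 202   8   7]
board [[ 0.6545  0.2898  0.008 ]
 [ 0.6639 -0.0316  0.008 ]
 [ 0.447  -0.0398  0.008 ]
 [ 0.4344  0.2788  0.008 ]]
plate [[0.5545 0.0243 0.026 ]] nut [[ 0.6272 -0.1441  0.013 ]]
strip corners [[ 0.6076 -0.3685  0.006 ]
 [ 0.5708 -0.4093  0.006 ]
 [ 0.4318 -0.2691  0.006 ]
 [ 0.47   -0.229   0.006 ]]
```

View pics/z.png

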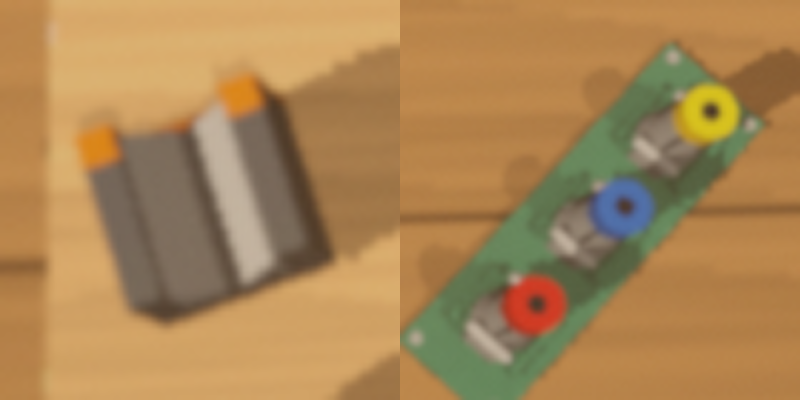

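The crop shows the painted top-back corners of the vee block and the collet tops on the strip. Next I'll work out the poses and the tool axes.

```bash
cat >> h.py <<'E'
from scipy.spatial.transform import Rotation as Ro
def goto(x,y,z,yaw=None):
    "print tool-frame increments (cm) to target; yaw(deg)=world angle of tool y (mod 180)"
    s=readout.get_state();R=Ro.from_rotvec(s['orientation']).as_matrix()
    d=R.T@(np.array([x,y,z])-s['tcp_pos'])*100
    cy=np.degrees(np.arctan2(R[1,1],R[0,1]))
    dr=None if yaw is None else -((yaw-cy+90)%180-90)
    print("d cm",d.round(2),"yaw_y",round(cy,1),"rz",dr,"tilt",np.degrees(np.arccos(-R[2,2])).round(2),"q6",s['qpos'][5].round(2),"t",s['t'])
E
python3 - <<'E'
from h import *
np.set_printoptions(precision=4,suppress=True)
t=cams.capture("top")
s=readout.get_state();print(Ro.from_rotvec(s['orientation']).as_matrix())
f=lambda x,y:(140+x/5.714,180+y/5.714)
P=onplane("top",[f(77,132),f(257,74),f(130,303),f(310,248)],.046);print(P,np.linalg.norm(P[1]-P[0]),np.linalg.norm(P[2]-P[0]))
b=(P[0]+P[1])/2;e=P[1]-P[0];e/=np.linalg.norm(e);n=np.array([e[1],-e[0]]);n=np.array([-e[1],e[0]]) 
print("back mid",b,"dir",e,"yaw y",np.degrees(np.arctan2(e[1],e[0])),"centre4",P.mean(0))
for sg in(1,-1): print("yellow cand",b[:2]+sg*.035*n)
g=cv2.cvtColor(t,cv2.COLOR_RGB2HSV)
# faceplate dark ellipse, nut bright
m=cv2.inRange(g[180:240,250:315],(0,0,0),(180,255,125));c=max(cv2.findContours(m,0,2)[0],key=cv2.contourArea);print("plate",cv2.fitEllipse(c),[250,180])
r=t[145:195,345:400].astype(int);print((r[...,0]-r[...,2]).max(),g[165:176,355:362].reshape(-1,3)[::7],g[150,350])
print("jar",onplane("top",[(368,316)],.06))
E
```

```text
[[-0.9611  0.2762 -0.0004]
 [ 0.2762  0.9611 -0.0009]
 [ 0.0002 -0.0009 -1.    ]]
[[0.5656 0.2615 0.046 ]
 [0.5832 0.2042 0.046 ]
 [0.5099 0.242  0.046 ]
 [0.5261 0.1854 0.046 ]] 0.059889263179830655 0.059026350822629914
back mid [0.5744 0.2328 0.046 ] dir [ 0.2931 -0.9561  0.    ] yaw y -72.95728790782489 centre4 [0.5462 0.2233 0.046 ]
yellow cand [0.6078 0.2431]
yellow cand [0.5409 0.2226]
plate ((32.20391845703125, 28.781490325927734), (6.467832565307617, 31.366207122802734), 173.57327270507812) [250, 180]
145 [[ 16 156 180]
 [ 16 154 179]
 [ 16 153 178]
 [ 16 154 175]
 [ 16 155 174]
 [ 15 154 177]
 [ 16 155 179]
 [ 15 152 183]
 [ 16 155 183]
 [ 16 153 183]
 [ 16 152 184]] [ 16 150 192]
jar [[ 0.3557 -0.1196  0.06  ]]
```

```bash
cat >> h.py <<'E'
def nutfit(t,roi,z,lo=(18,165,60),hi=(32,255,255)):
    x0,y0,x1,y1=roi
    m=cv2.inRange(cv2.cvtColor(t,cv2.COLOR_RGB2HSV)[y0:y1,x0:x1],lo,hi)
    p=np.argwhere(m)[:,::-1]; hull=cv2.convexHull(p.astype(np.int32)); e=cv2.fitEllipse(hull)
    return len(p),np.array(e[0])+[x0,y0],e[1],onplane("top",[np.array(e[0])+[x0,y0]],z)[0]
def platefit(t,roi,vmax=110):
    x0,y0,x1,y1=roi
    m=cv2.inRange(cv2.cvtColor(t,cv2.COLOR_RGB2HSV)[y0:y1,x0:x1],(0,0,0),(180,255,vmax))
    c=max(cv2.findContours(m,0,2)[0],key=cv2.contourArea);e=cv2.fitEllipse(cv2.convexHull(c))
    return np.array(e[0])+[x0,y0],e[1]
E
python3 - <<'E'
from h import *
t=cams.capture("top");g=cv2.cvtColor(t,cv2.COLOR_RGB2HSV)
print(g[170,352:392].tolist())
print(nutfit(t,(350,150,395,190),.013))
print(g[209,252:316,2].tolist())
for v in(110,130,150):print(v,platefit(t,(250,175,320,245),v))
im=cv2.resize(t[140:250,240:400],(800,550),interpolation=cv2.INTER_CUBIC);cv2.imwrite("pics/z2.png",im[:,:,::-1])
goto(.627,-.144,.15,90)
E
```

```text
[[16, 152, 191], [16, 153, 190], [16, 154, 187], [15, 154, 177], [15, 154, 172], [16, 157, 174], [18, 168, 187], [20, 170, 210], [20, 170, 214], [19, 172, 206], [18, 170, 181], [16, 162, 154], [15, 159, 144], [15, 158, 144], [15, 160, 143], [15, 159, 143], [15, 158, 145], [15, 156, 160], [16, 155, 184], [16, 152, 191], [16, 152, 191], [16, 154, 191], [16, 153, 192], [16, 154, 190], [16, 154, 187], [16, 156, 176], [15, 156, 172], [16, 157, 172], [18, 166, 178], [20, 171, 197], [20, 170, 213], [20, 170, 215], [19, 170, 203], [18, 168, 168], [15, 159, 146], [15, 158, 144], [15, 159, 143], [15, 159, 144], [15, 159, 146], [15, 157, 161]]
(367, array([371.23508835, 170.19053268]), (26.88348388671875, 27.427661895751953), array([ 0.62687753, -0.14266188,  0.013     ]))
[218, 218, 218, 217, 217, 216, 211, 192, 152, 131, 131, 130, 132, 134, 140, 152, 148, 133, 125, 125, 124, 125, 124, 124, 127, 129, 127, 125, 125, 124, 123, 124, 123, 125, 127, 129, 130, 130, 128, 126, 124, 125, 125, 124, 125, 125, 132, 148, 151, 135, 126, 123, 122, 121, 121, 121, 134, 151, 155, 157, 156, 157, 156, 151]Traceback (most recent call last):
  File "<stdin>", line 6, in <module>
  File "h.py", line 37, in platefit
    c=max(cv2.findContours(m,0,2)[0],key=cv2.contourArea);e=cv2.fitEllipse(cv2.convexHull(c))
                                                            ~~~~~~~~~~~~~~^^^^^^^^^^^^^^^^^^^
cv2.error: OpenCV(4.12.0) /io/opencv/modules/imgproc/src/shapedescr.cpp:361: error: (-201:Incorrect size of input array) There should be at least 5 points to fit the ellipse in function 'fitEllipseNoDirect'
```

Run:
```python
from h import *
t=cams.capture("top");g=cv2.cvtColor(t,cv2.COLOR_RGB2HSV)
print(g[209,252:316:3].tolist())
im=cv2.resize(t[140:250,240:400],(800,550),interpolation=cv2.INTER_CUBIC);cv2.imwrite("pics/z2.png",im[:,:,::-1])
print(onplane("top",[(371.2,170.2)],.016),onplane("top",[(283.5,208)],.026))
goto(.627,-.143,.15,90)
```

```text
[[17, 128, 217], [18, 128, 217], [17, 130, 210], [13, 167, 131], [13, 170, 132], [14, 168, 153], [13, 167, 125], [13, 167, 125], [13, 169, 127], [13, 169, 125], [13, 170, 123], [13, 167, 125], [13, 169, 131], [13, 166, 126], [13, 169, 125], [13, 169, 125], [14, 167, 151], [13, 171, 122], [13, 168, 120], [16, 145, 151], [16, 144, 156], [15, 143, 152]]
[[ 0.62599747 -0.14224769  0.016     ]] [[0.55448035 0.02526958 0.026     ]]
d cm [-64.21 -61.41   8.13] yaw_y 74.0 rz -16.03119311264213 tilt 0.03 q6 -0.17 t 0.35
```

View pics/z2.png

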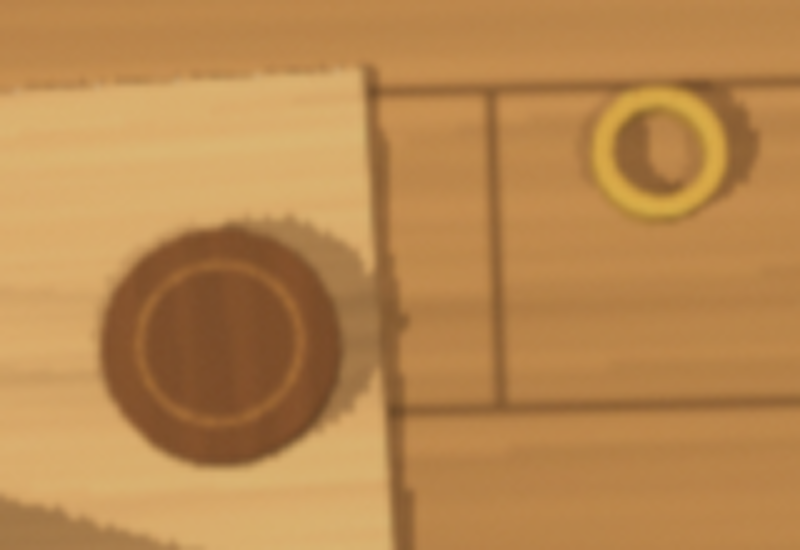

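carry_out --increments '[{"dx": -4, "dy": -3.84}, {"dx": -4, "dy": -3.84}, {"dx": -4, "dy": -3.84}, {"dx": -4, "dy": -3.84}, {"dx": -4, "dy": -3.84}, {"dx": -4, "dy": -3.84}, {"dx": -4, "dy": -3.84}, {"dx": -4, "dy": -3.84}]' --grip 7.5 --squeeze 30

```text
$.increments[0]: bad value
```

carry_out --increments '[{"dx": -4, "dy": -3.84}, {"dx": -4, "dy": -3.84}, {"dx": -4, "dy": -3.84}, {"dx": -4, "dy": -3.84}, {"dx": -4, "dy": -3.84}, {"dx": -4, "dy": -3.84}, {"dx": -4, "dy": -3.84}, {"dx": -4, "dy": -3.84}]'

```text
$.increments[0]: bad value
```

```bash
python3 -c "
from h import *
goto(.626,-.1425,.003,74)"
```

```text
d cm [-64.11 -61.39  22.83] yaw_y 74.0 rz -0.03119311264212854 tilt 0.03 q6 -0.17 t 0.35
```

carry_out --increments '[{"dx": -4.0, "dy": -3.84, "dz": 0, "rx": 0, "ry": 0, "rz": 0}]' --grip 7.5 --squeeze 30

```text
t: 0.48
tcp_pos: [0.2066, 0.5777, 0.231]
orientation: [-0.432, -3.112, -0.001]
wrist_force: [0.7, -0.4, 1.6]
opening: 0.881
gripper_force: 0.0
```

carry_out --increments '[{"dx": -4, "dy": -3.84, "dz": 0, "rx": 0, "ry": 0, "rz": 0}, {"dx": -4, "dy": -3.84, "dz": 0, "rx": 0, "ry": 0, "rz": 0}, {"dx": -4, "dy": -3.84, "dz": 0, "rx": 0, "ry": 0, "rz": 0}, {"dx": -4, "dy": -3.84, "dz": 0, "rx": 0, "ry": 0, "rz": 0}, {"dx": -4, "dy": -3.84, "dz": 0, "rx": 0, "ry": 0, "rz": 0}, {"dx": -4, "dy": -3.84, "dz": 0, "rx": 0, "ry": 0, "rz": 0}, {"dx": -4, "dy": -3.84, "dz": 0, "rx": 0, "ry": 0, "rz": 0}, {"dx": -4, "dy": -3.84, "dz": 0, "rx": 0, "ry": 0, "rz": 0}]'

```text
t: 1.48
tcp_pos: [0.4308, 0.1915, 0.2316]
orientation: [0.438, 3.11, 0.001]
wrist_force: [0.9, 0.4, -0.4]
opening: 0.876
gripper_force: 0.0
```

carry_out --increments '[{"dx": -4, "dy": -3.84, "dz": 1, "rx": 0, "ry": 0, "rz": 0}, {"dx": -4, "dy": -3.84, "dz": 1, "rx": 0, "ry": 0, "rz": 0}, {"dx": -4, "dy": -3.84, "dz": 1, "rx": 0, "ry": 0, "rz": 0}, {"dx": -4, "dy": -3.84, "dz": 1, "rx": 0, "ry": 0, "rz": 0}, {"dx": -4, "dy": -3.84, "dz": 1, "rx": 0, "ry": 0, "rz": 0}, {"dx": -4, "dy": -3.84, "dz": 1, "rx": 0, "ry": 0, "rz": 0}, {"dx": -4, "dy": -3.84, "dz": 1, "rx": 0, "ry": 0, "rz": 0}, {"dx": 0, "dy": 0, "dz": 1, "rx": 0, "ry": 0, "rz": 0}]'

```text
t: 2.48
tcp_pos: [0.6262, -0.146, 0.1509]
orientation: [0.444, 3.109, -0.001]
wrist_force: [-0.5, -0.3, 0.5]
opening: 0.877
gripper_force: 0.0
```

```bash
python3 -c "
from h import *
goto(.626,-.1425,.003,74)"
```

```text
d cm [ 0.13  0.34 14.79] yaw_y 73.7 rz -0.25339712856640517 tilt 0.07 q6 -1.69 t 2.475
```

Go down to about TCP z 0.003, then close.

carry_out --increments '[{"dx": 0.12, "dy": 0.34, "dz": 4, "rx": 0, "ry": 0, "rz": 0}, {"dx": 0, "dy": 0, "dz": 4, "rx": 0, "ry": 0, "rz": 0}, {"dx": 0, "dy": 0, "dz": 3, "rx": 0, "ry": 0, "rz": 0}, {"dx": 0, "dy": 0, "dz": 2, "rx": 0, "ry": 0, "rz": 0}, {"dx": 0, "dy": 0, "dz": 1.2, "rx": 0, "ry": 0, "rz": 0}, {"dx": 0, "dy": 0, "dz": 0.6, "rx": 0, "ry": 0, "rz": 0}, {"dx": 0, "dy": 0, "dz": 0, "rx": 0, "ry": 0, "rz": 0}]'

```text
t: 3.35
tcp_pos: [0.6251, -0.139, 0.0038]
orientation: [0.438, 3.11, -0.0]
wrist_force: [0.1, 0.8, 0.7]
opening: 0.878
gripper_force: 0.0
```

carry_out --increments '[{"dx": 0, "dy": 0, "dz": 0, "rx": 0, "ry": 0, "rz": 0}, {"dx": 0, "dy": 0, "dz": 0, "rx": 0, "ry": 0, "rz": 0}, {"dx": 0, "dy": 0, "dz": 0, "rx": 0, "ry": 0, "rz": 0}, {"dx": 0, "dy": 0, "dz": 0, "rx": 0, "ry": 0, "rz": 0}]' --grip 4.5

```text
t: 3.85
tcp_pos: [0.6256, -0.1393, 0.0049]
orientation: [0.438, 3.109, -0.001]
wrist_force: [-1.9, -0.9, 6.7]
opening: 0.585
gripper_force: 30.9
```

Run:
```python
from h import *
goto(.554,.0247,.10,74);s=cams.capture("side")
cv2.imwrite("pics/s1.png",cv2.resize(s[100:260,200:440],(720,480))[:,:,::-1])
```

```text
d cm [11.39 13.78 -9.54] yaw_y 74.0 rz -0.023405274741591597 tilt 0.12 q6 -1.69 t 3.85
```

View pics/s1.png

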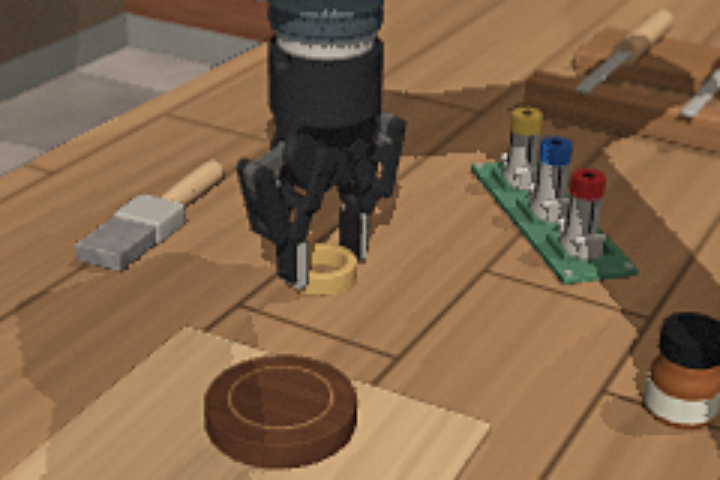

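carry_out --increments '[{"dx": 0, "dy": 0, "dz": -2, "rx": 0, "ry": 0, "rz": 0}, {"dx": 0, "dy": 0, "dz": -4, "rx": 0, "ry": 0, "rz": 0}, {"dx": 1.4, "dy": 1.8, "dz": -1.5, "rx": 0, "ry": 0, "rz": 0}, {"dx": 3, "dy": 3.5, "dz": 0, "rx": 0, "ry": 0, "rz": 0}, {"dx": 3, "dy": 3.5, "dz": 0, "rx": 0, "ry": 0, "rz": 0}, {"dx": 3, "dy": 3.5, "dz": 0, "rx": 0, "ry": 0, "rz": 0}, {"dx": 1, "dy": 1.5, "dz": 0, "rx": 0, "ry": 0, "rz": 0}, {"dx": 0, "dy": 0, "dz": 0, "rx": 0, "ry": 0, "rz": 0}]'

```text
t: 4.9
tcp_pos: [0.5536, 0.0257, 0.079]
orientation: [0.435, 3.11, -0.0]
wrist_force: [0.0, -0.4, -1.3]
opening: 0.588
gripper_force: 31.6
```

Run:
```python
from h import *
goto(.554,.0247,.033,74);s=cams.capture("side")
print(readout.get_state()['gripper_force'])
```

```text
d cm [-0.06 -0.08  4.6 ] yaw_y 74.1 rz 0.06554943346324649 tilt 0.07 q6 -1.45 t 4.9
31.627876292914152
```

carry_out --increments '[{"dx": -0.05, "dy": -0.05, "dz": 2.5, "rx": 0, "ry": 0, "rz": 0}, {"dx": 0, "dy": 0, "dz": 1.5, "rx": 0, "ry": 0, "rz": 0}, {"dx": 0, "dy": 0, "dz": 0.5, "rx": 0, "ry": 0, "rz": 0}, {"dx": 0, "dy": 0, "dz": 0.2, "rx": 0, "ry": 0, "rz": 0}, {"dx": 0, "dy": 0, "dz": 0.1, "rx": 0, "ry": 0, "rz": 0}, {"dx": 0, "dy": 0, "dz": 0, "rx": 0, "ry": 0, "rz": 0}]'

```text
t: 5.7
tcp_pos: [0.5542, 0.0245, 0.0309]
orientation: [0.438, 3.11, -0.0]
wrist_force: [0.5, -0.6, -0.6]
opening: 0.587
gripper_force: 31.7
```

carry_out --increments '[{"dx": 0, "dy": 0, "dz": 0.1, "rx": 0, "ry": 0, "rz": 0}, {"dx": 0, "dy": 0, "dz": 0, "rx": 0, "ry": 0, "rz": 0}]'

```text
t: 5.95
tcp_pos: [0.5542, 0.0245, 0.0308]
orientation: [0.437, 3.11, -0.001]
wrist_force: [-3.6, -0.3, 7.6]
opening: 0.589
gripper_force: 32.4
```

carry_out --increments '[{"dx": 0, "dy": 0, "dz": 0, "rx": 0, "ry": 0, "rz": 0}, {"dx": 0, "dy": 0, "dz": 0, "rx": 0, "ry": 0, "rz": 0}, {"dx": 0, "dy": 0, "dz": 0, "rx": 0, "ry": 0, "rz": 0}, {"dx": 0, "dy": 0, "dz": -2, "rx": 0, "ry": 0, "rz": 0}, {"dx": 0, "dy": 0, "dz": -2, "rx": 0, "ry": 0, "rz": 0}]' --grip 7.5

```text
t: 6.58
tcp_pos: [0.5539, 0.0246, 0.0708]
orientation: [0.438, 3.11, -0.0]
wrist_force: [-0.4, 1.1, -0.7]
opening: 0.878
gripper_force: 0.0
```

carry_out --increments '[{"dx": 0, "dy": 0, "dz": 0, "rx": 0, "ry": 0, "rz": 10}, {"dx": 0, "dy": 0, "dz": 0, "rx": 0, "ry": 0, "rz": 10}, {"dx": 0, "dy": 0, "dz": 0, "rx": 0, "ry": 0, "rz": 10}, {"dx": 0, "dy": 0, "dz": 0, "rx": 0, "ry": 0, "rz": 10}, {"dx": 0, "dy": 0, "dz": 0, "rx": 0, "ry": 0, "rz": 10}, {"dx": 0, "dy": 0, "dz": 0, "rx": 0, "ry": 0, "rz": 10}, {"dx": 0, "dy": 0, "dz": 0, "rx": 0, "ry": 0, "rz": 10}, {"dx": 0, "dy": 0, "dz": 0, "rx": 0, "ry": 0, "rz": 10}]'

```text
t: 7.58
tcp_pos: [0.5543, 0.0245, 0.0708]
orientation: [2.34, 2.094, 0.002]
wrist_force: [-0.0, -0.6, 0.1]
opening: 0.881
gripper_force: 0.0
```

carry_out --increments '[{"dx": 0, "dy": 0, "dz": 0, "rx": 0, "ry": 0, "rz": 10}, {"dx": 0, "dy": 0, "dz": 0, "rx": 0, "ry": 0, "rz": 0}]'

```text
t: 7.82
tcp_pos: [0.5542, 0.0245, 0.0706]
orientation: [2.507, 1.892, 0.002]
wrist_force: [-0.1, -0.2, 0.1]
opening: 0.883
gripper_force: 0.0
```

Run:
```python
from h import *
goto(.5542,.0245,.033,-16)
```

```text
d cm [-0.   -0.01  3.76] yaw_y -15.9 rz 0.08454825904111374 tilt 0.1 q6 0.12 t 7.825
```

carry_out --increments '[{"dx": 0, "dy": 0, "dz": 2, "rx": 0, "ry": 0, "rz": 0}, {"dx": 0, "dy": 0, "dz": 1.3, "rx": 0, "ry": 0, "rz": 0}, {"dx": 0, "dy": 0, "dz": 0.5, "rx": 0, "ry": 0, "rz": 0}, {"dx": 0, "dy": 0, "dz": 0, "rx": 0, "ry": 0, "rz": 0}, {"dx": 0, "dy": 0, "dz": 0, "rx": 0, "ry": 0, "rz": 0}]'

```text
t: 8.45
tcp_pos: [0.5541, 0.0245, 0.0319]
orientation: [2.509, 1.89, 0.001]
wrist_force: [-0.3, 1.0, 0.2]
opening: 0.877
gripper_force: 0.0
```

carry_out --increments '[{"dx": 0, "dy": 0, "dz": 0, "rx": 0, "ry": 0, "rz": 0}, {"dx": 0, "dy": 0, "dz": 0, "rx": 0, "ry": 0, "rz": 0}, {"dx": 0, "dy": 0, "dz": 0, "rx": 0, "ry": 0, "rz": 0}, {"dx": 0, "dy": 0, "dz": 0, "rx": 0, "ry": 0, "rz": 0}]' --grip 4.6 --squeeze 20

```text
t: 8.95
tcp_pos: [0.5544, 0.0245, 0.0323]
orientation: [2.509, 1.889, 0.002]
wrist_force: [-0.8, -0.1, 5.8]
opening: 0.59
gripper_force: 20.5
```

carry_out --increments '[{"dx": 0, "dy": 0, "dz": 0, "rx": 0, "ry": 0, "rz": 0}, {"dx": 0, "dy": 0, "dz": 0, "rx": 0, "ry": 0, "rz": 0}, {"dx": 0, "dy": 0, "dz": 0, "rx": 0, "ry": 0, "rz": 0}, {"dx": 0, "dy": 0, "dz": -3, "rx": 0, "ry": 0, "rz": 0}, {"dx": 0, "dy": 0, "dz": -4, "rx": 0, "ry": 0, "rz": 0}, {"dx": 0, "dy": 0, "dz": -4, "rx": 0, "ry": 0, "rz": 0}, {"dx": 0, "dy": 0, "dz": -2, "rx": 0, "ry": 0, "rz": 0}]' --grip 6

```text
t: 9.82
tcp_pos: [0.5547, 0.0244, 0.1639]
orientation: [2.507, 1.889, 0.004]
wrist_force: [0.4, 0.9, -0.4]
opening: 0.701
gripper_force: 0.0
```

Run:
```python
from h import *
goto(.480,-.273,.15,44.6)
```

```text
d cm [-30.65   1.03   1.38] yaw_y -16.0 rz -60.62650409990641 tilt 0.21 q6 0.12 t 9.825
```

carry_out --increments '[{"dx": -5.1, "dy": 0.17, "dz": 0, "rx": 0, "ry": 0, "rz": 0}, {"dx": -5.1, "dy": 0.17, "dz": 0, "rx": 0, "ry": 0, "rz": 0}, {"dx": -5.1, "dy": 0.17, "dz": 0, "rx": 0, "ry": 0, "rz": 0}, {"dx": -5.1, "dy": 0.17, "dz": 0, "rx": 0, "ry": 0, "rz": 0}, {"dx": -5.1, "dy": 0.17, "dz": 0, "rx": 0, "ry": 0, "rz": 0}, {"dx": -5.1, "dy": 0.17, "dz": 0, "rx": 0, "ry": 0, "rz": 0}]'

```text
t: 10.58
tcp_pos: [0.4782, -0.2738, 0.1612]
orientation: [-2.509, -1.89, -0.0]
wrist_force: [0.9, 0.0, -0.1]
opening: 0.704
gripper_force: 0.0
```

carry_out --increments '[{"dx": 0, "dy": 0, "dz": 0, "rx": 0, "ry": 0, "rz": -8.7}, {"dx": 0, "dy": 0, "dz": 0, "rx": 0, "ry": 0, "rz": -8.7}, {"dx": 0, "dy": 0, "dz": 0, "rx": 0, "ry": 0, "rz": -8.7}, {"dx": 0, "dy": 0, "dz": 0, "rx": 0, "ry": 0, "rz": -8.7}, {"dx": 0, "dy": 0, "dz": 0, "rx": 0, "ry": 0, "rz": -8.7}, {"dx": 0, "dy": 0, "dz": 0, "rx": 0, "ry": 0, "rz": -8.7}, {"dx": 0, "dy": 0, "dz": 0, "rx": 0, "ry": 0, "rz": -8.4}, {"dx": 0, "dy": 0, "dz": 0, "rx": 0, "ry": 0, "rz": 0}]'

```text
t: 11.58
tcp_pos: [0.4788, -0.2722, 0.1611]
orientation: [-1.215, -2.897, -0.0]
wrist_force: [-0.3, 0.8, -0.4]
opening: 0.698
gripper_force: 0.0
```

Run:
```python
from h import *
goto(.480,-.273,.031,44.6);t=cams.capture("top")
g=cv2.cvtColor(t,cv2.COLOR_RGB2HSV);print(g[208,264:304].tolist())
print(nutfit(t,(255,180,315,240),.042,(17,165,160)))
cv2.imwrite("pics/t2.png",cv2.resize(t[130:290,250:520],(800,474))[:,:,::-1])
```

```text
d cm [-0.15  0.03 13.01] yaw_y 44.5 rz -0.12999531602740433 tilt 0.02 q6 -1.5 t 11.575
[[13, 167, 124], [13, 165, 125], [14, 167, 131], [14, 167, 142], [14, 168, 137], [14, 167, 133], [17, 172, 162], [19, 171, 194], [19, 169, 199], [19, 171, 191], [18, 173, 165], [17, 173, 124], [14, 165, 102], [14, 164, 98], [14, 161, 98], [14, 160, 97], [14, 160, 97], [14, 166, 97], [14, 167, 99], [13, 165, 108], [13, 167, 113], [13, 165, 116], [13, 166, 118], [13, 168, 120], [13, 169, 122], [13, 169, 121], [12, 165, 119], [13, 166, 117], [13, 167, 119], [16, 171, 142], [18, 174, 182], [19, 170, 199], [19, 170, 199], [19, 174, 185], [17, 174, 145], [15, 166, 112], [14, 168, 106], [14, 163, 100], [14, 166, 95], [14, 168, 94]]
(331, array([283.82956886, 206.90634346]), (27.408432006835938, 28.21895408630371), array([0.55317458, 0.02340589, 0.042     ]))
```

View pics/t2.png

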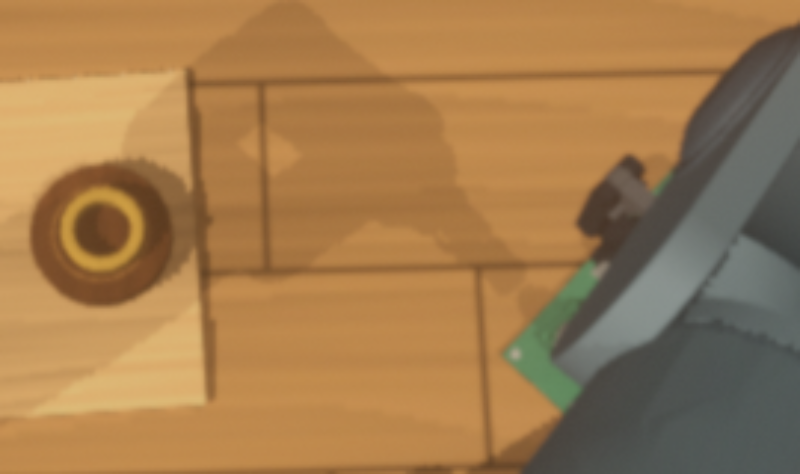

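carry_out --increments '[{"dx": -0.12, "dy": 0.15, "dz": 3, "rx": 0, "ry": 0, "rz": 0}, {"dx": 0, "dy": 0, "dz": 4, "rx": 0, "ry": 0, "rz": 0}, {"dx": 0, "dy": 0, "dz": 3, "rx": 0, "ry": 0, "rz": 0}, {"dx": 0, "dy": 0, "dz": 2, "rx": 0, "ry": 0, "rz": 0}, {"dx": 0, "dy": 0, "dz": 1, "rx": 0, "ry": 0, "rz": 0}, {"dx": 0, "dy": 0, "dz": 0, "rx": 0, "ry": 0, "rz": 0}]'

```text
t: 12.38
tcp_pos: [0.4806, -0.272, 0.031]
orientation: [-1.214, -2.897, -0.0]
wrist_force: [0.5, -0.4, -0.2]
opening: 0.7
gripper_force: 0.0
```

carry_out --increments '[{"dx": 0, "dy": 0, "dz": 0, "rx": 0, "ry": 0, "rz": 0}, {"dx": 0, "dy": 0, "dz": 0, "rx": 0, "ry": 0, "rz": 0}, {"dx": 0, "dy": 0, "dz": 0, "rx": 0, "ry": 0, "rz": 0}, {"dx": 0, "dy": 0, "dz": 0, "rx": 0, "ry": 0, "rz": 0}, {"dx": 0, "dy": 0, "dz": 0, "rx": 0, "ry": 0, "rz": 0}, {"dx": 0, "dy": 0, "dz": 0, "rx": 0, "ry": 0, "rz": 0}]' --grip 1.8 --squeeze 50

```text
t: 13.12
tcp_pos: [0.4815, -0.2727, 0.0324]
orientation: [1.213, 2.896, -0.001]
wrist_force: [-0.9, 0.9, 5.8]
opening: 0.265
gripper_force: 49.0
```

carry_out --increments '[{"dx": 0, "dy": 0, "dz": -0.7, "rx": 0, "ry": 0, "rz": 0}, {"dx": 0, "dy": 0, "dz": -0.7, "rx": 0, "ry": 0, "rz": 0}, {"dx": 0, "dy": 0, "dz": -0.8, "rx": 0, "ry": 0, "rz": 0}, {"dx": 0, "dy": 0, "dz": -0.8, "rx": 0, "ry": 0, "rz": 0}, {"dx": 0, "dy": 0, "dz": -3, "rx": 0, "ry": 0, "rz": 0}, {"dx": 0, "dy": 0, "dz": -4, "rx": 0, "ry": 0, "rz": 0}, {"dx": 0, "dy": 0, "dz": -2, "rx": 0, "ry": 0, "rz": 0}, {"dx": 0, "dy": 0, "dz": 0, "rx": 0, "ry": 0, "rz": 0}]'

```text
t: 14.12
tcp_pos: [0.4821, -0.2732, 0.154]
orientation: [1.211, 2.893, -0.003]
wrist_force: [-0.0, 0.6, -0.6]
opening: 0.27
gripper_force: 51.1
```

Run:
```python
from h import *
goto(.552,.125,.15,44.6);s=cams.capture("side")
cv2.imwrite("pics/s2.png",cv2.resize(s[40:240,300:500],(600,600))[:,:,::-1])
```

```text
d cm [23.46 32.93  0.29] yaw_y 44.6 rz -0.024038477962179172 tilt 0.3 q6 -1.5 t 14.125
```

View pics/s2.png

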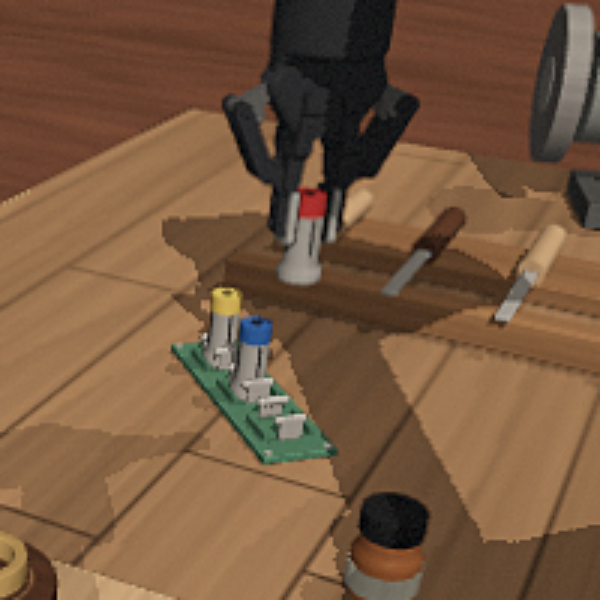

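carry_out --increments '[{"dx": 3.3, "dy": 4.7, "dz": 0, "rx": 0, "ry": 0, "rz": 0}, {"dx": 3.3, "dy": 4.7, "dz": 0, "rx": 0, "ry": 0, "rz": 0}, {"dx": 3.3, "dy": 4.7, "dz": 0, "rx": 0, "ry": 0, "rz": 0}, {"dx": 3.4, "dy": 4.7, "dz": 0, "rx": 0, "ry": 0, "rz": 0}, {"dx": 3.4, "dy": 4.7, "dz": 0, "rx": 0, "ry": 0, "rz": 0}, {"dx": 3.4, "dy": 4.7, "dz": 0, "rx": 0, "ry": 0, "rz": 0}, {"dx": 3.4, "dy": 4.7, "dz": 0, "rx": 0, "ry": 0, "rz": 0}, {"dx": 0, "dy": 0, "dz": 0, "rx": 0, "ry": 0, "rz": 0}]'

```text
t: 15.18
tcp_pos: [0.5492, 0.1295, 0.1496]
orientation: [-1.204, -2.899, 0.001]
wrist_force: [-0.2, -1.4, -0.5]
opening: 0.261
gripper_force: 51.1
```

carry_out --increments '[{"dx": 0, "dy": 0, "dz": 5, "rx": 0, "ry": 0, "rz": 0}, {"dx": 0, "dy": 0, "dz": 4, "rx": 0, "ry": 0, "rz": 0}, {"dx": 0, "dy": 0, "dz": 2, "rx": 0, "ry": 0, "rz": 0}, {"dx": 0, "dy": 0, "dz": 0.5, "rx": 0, "ry": 0, "rz": 0}, {"dx": 0, "dy": 0, "dz": 0.2, "rx": 0, "ry": 0, "rz": 0}, {"dx": 0, "dy": 0, "dz": 0, "rx": 0, "ry": 0, "rz": 0}]'

```text
t: 15.92
tcp_pos: [0.5515, 0.1261, 0.0357]
orientation: [1.212, 2.896, 0.002]
wrist_force: [0.1, -0.2, -0.7]
opening: 0.267
gripper_force: 51.1
```

carry_out --increments '[{"dx": 0, "dy": 0, "dz": 0.1, "rx": 0, "ry": 0, "rz": 0}, {"dx": 0, "dy": 0, "dz": 0.1, "rx": 0, "ry": 0, "rz": 0}, {"dx": 0, "dy": 0, "dz": 0, "rx": 0, "ry": 0, "rz": 0}]'

```text
t: 16.3
tcp_pos: [0.5513, 0.1262, 0.0344]
orientation: [1.212, 2.897, 0.001]
wrist_force: [-4.2, -0.9, 8.8]
opening: 0.269
gripper_force: 52.4
```

carry_out --increments '[{"dx": 0, "dy": 0, "dz": 0, "rx": 0, "ry": 0, "rz": 0}, {"dx": 0, "dy": 0, "dz": 0, "rx": 0, "ry": 0, "rz": 0}, {"dx": 0, "dy": 0, "dz": 0, "rx": 0, "ry": 0, "rz": 0}, {"dx": 0, "dy": 0, "dz": 0, "rx": 0, "ry": 0, "rz": 10}, {"dx": 0, "dy": 0, "dz": 0, "rx": 0, "ry": 0, "rz": 10}, {"dx": 0, "dy": 0, "dz": 0, "rx": 0, "ry": 0, "rz": 10}, {"dx": 0, "dy": 0, "dz": 0, "rx": 0, "ry": 0, "rz": 10}, {"dx": 0, "dy": 0, "dz": 0, "rx": 0, "ry": 0, "rz": 10}]' --grip 5

```text
t: 17.3
tcp_pos: [0.5502, 0.1261, 0.0321]
orientation: [-2.33, -2.107, 0.0]
wrist_force: [-0.2, -0.1, 0.5]
opening: 0.586
gripper_force: 0.0
```

carry_out --increments '[{"dx": 0, "dy": 0, "dz": 0, "rx": 0, "ry": 0, "rz": 10}, {"dx": 0, "dy": 0, "dz": 0, "rx": 0, "ry": 0, "rz": 10}, {"dx": 0, "dy": 0, "dz": 0, "rx": 0, "ry": 0, "rz": 10}, {"dx": 0, "dy": 0, "dz": 0, "rx": 0, "ry": 0, "rz": 10}, {"dx": 0, "dy": 0, "dz": 0, "rx": 0, "ry": 0, "rz": 0}]'

```text
t: 17.92
tcp_pos: [0.5502, 0.1262, 0.0321]
orientation: [-2.906, -1.194, 0.0]
wrist_force: [0.6, -0.2, -0.3]
opening: 0.582
gripper_force: 0.0
```

carry_out --increments '[{"dx": 0, "dy": 0, "dz": 0, "rx": 0, "ry": 0, "rz": 0}, {"dx": 0, "dy": 0, "dz": 0, "rx": 0, "ry": 0, "rz": 0}, {"dx": 0, "dy": 0, "dz": 0, "rx": 0, "ry": 0, "rz": 0}, {"dx": 0, "dy": 0, "dz": 0, "rx": 0, "ry": 0, "rz": 0}, {"dx": 0, "dy": 0, "dz": 0, "rx": 0, "ry": 0, "rz": 0}]' --grip 1.8 --squeeze 25

```text
t: 18.55
tcp_pos: [0.5503, 0.1261, 0.0323]
orientation: [2.907, 1.192, 0.0]
wrist_force: [-0.1, -0.6, -0.5]
opening: 0.271
gripper_force: 25.7
```

carry_out --increments '[{"dx": 0, "dy": 0, "dz": -2, "rx": 0, "ry": 0, "rz": 0}, {"dx": 0, "dy": 0, "dz": -3, "rx": 0, "ry": 0, "rz": 0}, {"dx": 0, "dy": 0, "dz": -2, "rx": 0, "ry": 0, "rz": 0}, {"dx": 0, "dy": 0, "dz": 0, "rx": 0, "ry": 0, "rz": 0}]'

```text
t: 19.05
tcp_pos: [0.5519, 0.1262, 0.1048]
orientation: [2.905, 1.191, 0.007]
wrist_force: [-0.1, 0.6, -0.0]
opening: 0.272
gripper_force: 25.7
```

Run:
```python
from h import *
goto(.5543,.0245,.055);s=cams.capture("side")
cv2.imwrite("pics/s3.png",cv2.resize(s[80:280,180:380],(600,600))[:,:,::-1])
```

```text
d cm [-6.99  7.4   4.98] yaw_y -45.4 rz None tilt 0.28 q6 0.82 t 19.05
```

View pics/s3.png

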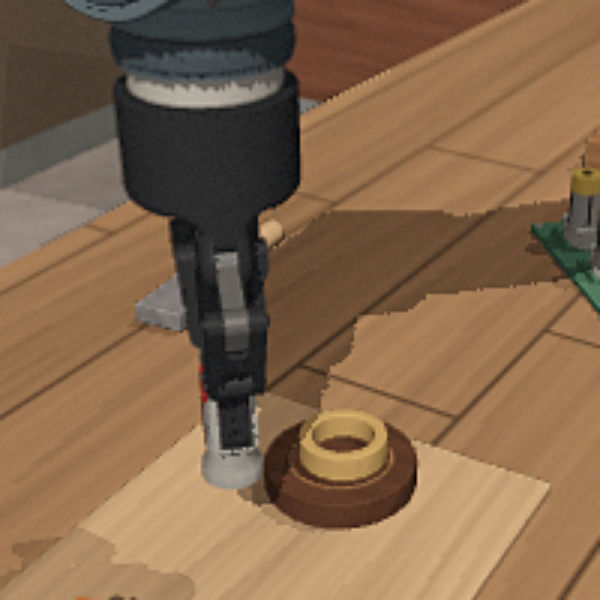

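Run:
```python
from h import *
s=cams.capture("side");st=readout.get_state();T=st['tcp_pos'];R=Ro.from_rotvec(st['orientation']).as_matrix();print("tool x",R[:,0])
a=np.linspace(0,2*np.pi,60)
def ext(c,r,z):
    u=proj("side",np.c_[c[0]+r*np.cos(a),c[1]+r*np.sin(a),np.full(60,z)]);return u[:,0].min(),u[:,0].max(),u[:,1].min(),u[:,1].max()
for k in(-.002,0,.002):print(k,"flange top",ext(T+R[:,0]*k,.015,T[2]-.0165),"bottom",ext(T+R[:,0]*k,.015,T[2]-.0243))
print("nut top",ext((.5543,.0245),.026,.042))
g=cv2.cvtColor(s,cv2.COLOR_RGB2HSV)
v=int(ext(T,.015,T[2]-.0165)[2])
for r in(234,236,238):print(r,[(c,*g[r,c]) for c in list(range(243,250))+list(range(264,272))])
print([(c,*g[221,c]) for c in list(range(274,284))+list(range(304,313))])
```

```text
tool x [ 7.12410806e-01  7.01762502e-01 -4.84773020e-04]
-0.002 flange top (np.float64(250.10256172905216), np.float64(270.5488857699423), np.float64(227.93256682338017), np.float64(240.08899448136896)) bottom (np.float64(250.49039204577434), np.float64(270.78938371279764), np.float64(232.1051324120249), np.float64(244.3581751086514))
0 flange top (np.float64(248.73950668730316), np.float64(269.20484081574335), np.float64(228.10798386298944), np.float64(240.28123624207092)) bottom (np.float64(249.13739818833943), np.float64(269.4551297500512), np.float64(232.2822652415674), np.float64(244.55213727065248))
0.002 flange top (np.float64(247.37455714034988), np.float64(267.8588743936332), np.float64(228.28362475160804), np.float64(240.47372190870993)) bottom (np.float64(247.7825373338141), np.float64(268.1189823965952), np.float64(232.45961902071062), np.float64(244.7463399378857))
nut top (np.float64(279.216842510831), np.float64(309.2919192676249), np.float64(215.09657043325717), np.float64(232.41145720890083))
234 [(243, np.uint8(16), np.uint8(102), np.uint8(197)), (244, np.uint8(16),
[... 2464 characters left out ...]
uint8(11), np.uint8(131), np.uint8(68)), (280, np.uint8(12), np.uint8(145), np.uint8(58)), (281, np.uint8(18), np.uint8(150), np.uint8(124)), (282, np.uint8(17), np.uint8(140), np.uint8(133)), (283, np.uint8(18), np.uint8(141), np.uint8(130)), (304, np.uint8(19), np.uint8(128), np.uint8(203)), (305, np.uint8(19), np.uint8(129), np.uint8(198)), (306, np.uint8(19), np.uint8(131), np.uint8(199)), (307, np.uint8(19), np.uint8(128), np.uint8(203)), (308, np.uint8(11), np.uint8(159), np.uint8(88)), (309, np.uint8(11), np.uint8(137), np.uint8(97)), (310, np.uint8(14), np.uint8(128), np.uint8(137)), (311, np.uint8(15), np.uint8(123), np.uint8(164)), (312, np.uint8(15), np.uint8(123), np.uint8(162))]
```

carry_out --increments '[{"dx": -2.4, "dy": 2.5, "dz": 0, "rx": 0, "ry": 0, "rz": 0}, {"dx": -2.4, "dy": 2.5, "dz": 0, "rx": 0, "ry": 0, "rz": 0}, {"dx": -2.3, "dy": 2.4, "dz": 0, "rx": 0, "ry": 0, "rz": 0}, {"dx": 0, "dy": 0, "dz": 1, "rx": 0, "ry": 0, "rz": 0}, {"dx": 0, "dy": 0, "dz": 1, "rx": 0, "ry": 0, "rz": 0}, {"dx": 0, "dy": 0, "dz": 1, "rx": 0, "ry": 0, "rz": 0}, {"dx": 0, "dy": 0, "dz": 0, "rx": 0, "ry": 0, "rz": 0}, {"dx": 0, "dy": 0, "dz": 0, "rx": 0, "ry": 0, "rz": 0}]'

```text
t: 20.15
tcp_pos: [0.5517, 0.024, 0.0723]
orientation: [2.907, 1.192, 0.0]
wrist_force: [0.4, -0.4, -0.7]
opening: 0.271
gripper_force: 25.6
```

Run:
```python
from h import *
goto(.5543-.0011*.712,.0245-.0011*.702,.0505)
```

```text
d cm [0.1  0.15 2.18] yaw_y -45.4 rz None tilt 0.01 q6 0.63 t 20.15
```

carry_out --increments '[{"dx": 0.1, "dy": 0.15, "dz": 0.4, "rx": 0, "ry": 0, "rz": 0}, {"dx": 0, "dy": 0, "dz": 0.4, "rx": 0, "ry": 0, "rz": 0}, {"dx": 0, "dy": 0, "dz": 0.3, "rx": 0, "ry": 0, "rz": 0}, {"dx": 0, "dy": 0, "dz": 0.3, "rx": 0, "ry": 0, "rz": 0}, {"dx": 0, "dy": 0, "dz": 0, "rx": 0, "ry": 0, "rz": 0}]'

```text
t: 20.78
tcp_pos: [0.5531, 0.0233, 0.0579]
orientation: [-2.907, -1.191, 0.001]
wrist_force: [-1.1, 0.1, -0.6]
opening: 0.271
gripper_force: 25.6
```

carry_out --increments '[{"dx": 0, "dy": 0, "dz": 0.3, "rx": 0, "ry": 0, "rz": 0}, {"dx": 0, "dy": 0, "dz": 0.3, "rx": 0, "ry": 0, "rz": 0}, {"dx": 0, "dy": 0, "dz": 0.15, "rx": 0, "ry": 0, "rz": 0}, {"dx": 0, "dy": 0, "dz": 0, "rx": 0, "ry": 0, "rz": 0}]'

```text
t: 21.28
tcp_pos: [0.5533, 0.0233, 0.0506]
orientation: [-2.907, -1.191, 0.0]
wrist_force: [0.6, -1.2, -1.1]
opening: 0.276
gripper_force: 25.6
```

carry_out --increments '[{"dx": 0, "dy": 0, "dz": 0.1, "rx": 0, "ry": 0, "rz": 0}, {"dx": 0, "dy": 0, "dz": 0, "rx": 0, "ry": 0, "rz": 0}]'

```text
t: 21.52
tcp_pos: [0.5536, 0.0232, 0.0503]
orientation: [2.907, 1.191, 0.0]
wrist_force: [-2.2, 0.1, 2.6]
opening: 0.272
gripper_force: 26.0
```

carry_out --increments '[{"dx": 0, "dy": 0, "dz": 0, "rx": 0, "ry": 0, "rz": 0}, {"dx": 0, "dy": 0, "dz": 0, "rx": 0, "ry": 0, "rz": 0}, {"dx": 0, "dy": 0, "dz": 0, "rx": 0, "ry": 0, "rz": 0}, {"dx": 0, "dy": 0, "dz": -3, "rx": 0, "ry": 0, "rz": 0}, {"dx": 0, "dy": 0, "dz": -4, "rx": 0, "ry": 0, "rz": 0}, {"dx": 0, "dy": 0, "dz": -4, "rx": 0, "ry": 0, "rz": 0}, {"dx": 0, "dy": 0, "dz": 0, "rx": 0, "ry": 0, "rz": 0}]' --grip 5.5

```text
t: 22.4
tcp_pos: [0.556, 0.0229, 0.1638]
orientation: [2.903, 1.19, 0.011]
wrist_force: [0.7, 0.9, 0.7]
opening: 0.641
gripper_force: 0.0
```

Run:
```python
from h import *
goto(.5225,-.315,.16,44.6);s=cams.capture("side")
cv2.imwrite("pics/s4.png",cv2.resize(s[150:270,230:350],(480,480))[:,:,::-1])
```

```text
d cm [-26.1   21.72   0.4 ] yaw_y -45.4 rz 89.973683518645 tilt 0.46 q6 0.63 t 22.4
```

View pics/s4.png

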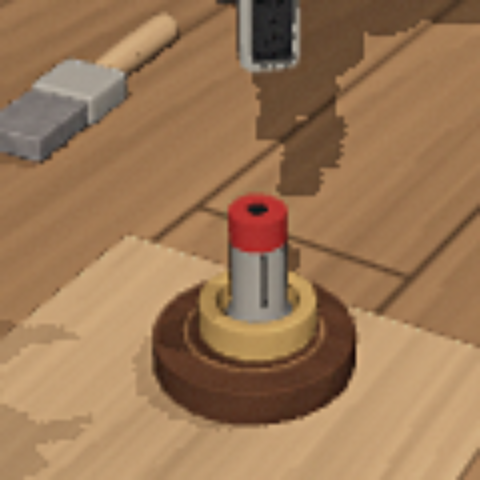

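carry_out --increments '[{"dx": -4.35, "dy": 3.62, "dz": 0, "rx": 0, "ry": 0, "rz": 0}, {"dx": -4.35, "dy": 3.62, "dz": 0, "rx": 0, "ry": 0, "rz": 0}, {"dx": -4.35, "dy": 3.62, "dz": 0, "rx": 0, "ry": 0, "rz": 0}, {"dx": -4.35, "dy": 3.62, "dz": 0, "rx": 0, "ry": 0, "rz": 0}, {"dx": -4.35, "dy": 3.62, "dz": 0, "rx": 0, "ry": 0, "rz": 0}, {"dx": -4.35, "dy": 3.62, "dz": 0, "rx": 0, "ry": 0, "rz": 0}, {"dx": 0, "dy": 0, "dz": 0, "rx": 0, "ry": 0, "rz": -10}, {"dx": 0, "dy": 0, "dz": 0, "rx": 0, "ry": 0, "rz": -10}]'

```text
t: 23.45
tcp_pos: [0.5186, -0.3149, 0.1573]
orientation: [-2.649, -1.681, 0.002]
wrist_force: [0.3, 1.0, 0.5]
opening: 0.64
gripper_force: 0.0
```

carry_out --increments '[{"dx": 0, "dy": 0, "dz": 0, "rx": 0, "ry": 0, "rz": -10}, {"dx": 0, "dy": 0, "dz": 0, "rx": 0, "ry": 0, "rz": -10}, {"dx": 0, "dy": 0, "dz": 0, "rx": 0, "ry": 0, "rz": -10}, {"dx": 0, "dy": 0, "dz": 0, "rx": 0, "ry": 0, "rz": -10}, {"dx": 0, "dy": 0, "dz": 0, "rx": 0, "ry": 0, "rz": -10}, {"dx": 0, "dy": 0, "dz": 0, "rx": 0, "ry": 0, "rz": -10}, {"dx": 0, "dy": 0, "dz": 0, "rx": 0, "ry": 0, "rz": -10}, {"dx": 0, "dy": 0, "dz": 0, "rx": 0, "ry": 0, "rz": 0}]'

```text
t: 24.45
tcp_pos: [0.5191, -0.3139, 0.1578]
orientation: [-1.215, -2.894, -0.002]
wrist_force: [-0.7, -0.6, -0.2]
opening: 0.643
gripper_force: 0.0
```

Run:
```python
from h import *
goto(.5235,-.3155,.031,44.6)
```

```text
d cm [-0.46  0.21 12.68] yaw_y 44.5 rz -0.14905068187461268 tilt 0.19 q6 -1.51 t 24.45
```

carry_out --increments '[{"dx": -0.45, "dy": 0.2, "dz": 2, "rx": 0, "ry": 0, "rz": 0}, {"dx": 0, "dy": 0, "dz": 4, "rx": 0, "ry": 0, "rz": 0}, {"dx": 0, "dy": 0, "dz": 3.5, "rx": 0, "ry": 0, "rz": 0}, {"dx": 0, "dy": 0, "dz": 2, "rx": 0, "ry": 0, "rz": 0}, {"dx": 0, "dy": 0, "dz": 1.2, "rx": 0, "ry": 0, "rz": 0}, {"dx": 0, "dy": 0, "dz": 0, "rx": 0, "ry": 0, "rz": 0}]'

```text
t: 25.2
tcp_pos: [0.5244, -0.3163, 0.0323]
orientation: [-1.213, -2.897, -0.0]
wrist_force: [-0.2, -0.2, -0.3]
opening: 0.643
gripper_force: 0.0
```

carry_out --increments '[{"dx": 0, "dy": 0, "dz": 0, "rx": 0, "ry": 0, "rz": 0}, {"dx": 0, "dy": 0, "dz": 0, "rx": 0, "ry": 0, "rz": 0}, {"dx": 0, "dy": 0, "dz": 0, "rx": 0, "ry": 0, "rz": 0}, {"dx": 0, "dy": 0, "dz": 0, "rx": 0, "ry": 0, "rz": 0}, {"dx": 0, "dy": 0, "dz": 0, "rx": 0, "ry": 0, "rz": 0}]' --grip 1.8 --squeeze 50

```text
t: 25.82
tcp_pos: [0.5253, -0.3172, 0.0343]
orientation: [1.212, 2.896, -0.001]
wrist_force: [-0.7, -0.1, 6.6]
opening: 0.266
gripper_force: 49.0
```

carry_out --increments '[{"dx": 0, "dy": 0, "dz": -0.7, "rx": 0, "ry": 0, "rz": 0}, {"dx": 0, "dy": 0, "dz": -0.7, "rx": 0, "ry": 0, "rz": 0}, {"dx": 0, "dy": 0, "dz": -0.8, "rx": 0, "ry": 0, "rz": 0}, {"dx": 0, "dy": 0, "dz": -0.8, "rx": 0, "ry": 0, "rz": 0}, {"dx": 0, "dy": 0, "dz": -3, "rx": 0, "ry": 0, "rz": 0}, {"dx": 0, "dy": 0, "dz": -4, "rx": 0, "ry": 0, "rz": 0}, {"dx": 0, "dy": 0, "dz": -4, "rx": 0, "ry": 0, "rz": 0}, {"dx": 0, "dy": 0, "dz": 0, "rx": 0, "ry": 0, "rz": 0}]'

```text
t: 26.82
tcp_pos: [0.5266, -0.3182, 0.178]
orientation: [1.21, 2.89, -0.005]
wrist_force: [-0.3, 0.0, -1.0]
opening: 0.265
gripper_force: 51.7
```

Run:
```python
from h import *
goto(.5515,.1245,.16,44.6);s=cams.capture("side")
for k in COL: print(k,[(a,c.round(1)) for a,c,b in blobs(s,*COL[k],(200,60,480,260))[0]])
```

```text
d cm [29.8  32.85  1.55] yaw_y 44.6 rz -0.02396967977784925 tilt 0.52 q6 -1.51 t 26.825
red [(np.int32(161), array([293.7, 205.8]))]
blue [(np.int32(48), array([391.4,  88.5]))]
yellow []
```

carry_out --increments '[{"dx": 3.72, "dy": 4.1, "dz": 0, "rx": 0, "ry": 0, "rz": 0}, {"dx": 3.72, "dy": 4.1, "dz": 0, "rx": 0, "ry": 0, "rz": 0}, {"dx": 3.72, "dy": 4.1, "dz": 0, "rx": 0, "ry": 0, "rz": 0}, {"dx": 3.72, "dy": 4.1, "dz": 0, "rx": 0, "ry": 0, "rz": 0}, {"dx": 3.72, "dy": 4.1, "dz": 0, "rx": 0, "ry": 0, "rz": 0}, {"dx": 3.72, "dy": 4.1, "dz": 0, "rx": 0, "ry": 0, "rz": 0}, {"dx": 3.72, "dy": 4.1, "dz": 0, "rx": 0, "ry": 0, "rz": 0}, {"dx": 3.72, "dy": 4.1, "dz": 0, "rx": 0, "ry": 0, "rz": 0}]'

```text
t: 27.88
tcp_pos: [0.5479, 0.1275, 0.1709]
orientation: [-1.212, -2.895, 0.002]
wrist_force: [0.7, -0.3, 0.3]
opening: 0.265
gripper_force: 51.7
```

carry_out --increments '[{"dx": 0, "dy": 0, "dz": 0, "rx": 0, "ry": 0, "rz": 0}, {"dx": 0, "dy": 0, "dz": 4, "rx": 0, "ry": 0, "rz": 0}, {"dx": 0, "dy": 0, "dz": 4, "rx": 0, "ry": 0, "rz": 0}, {"dx": 0, "dy": 0, "dz": 3, "rx": 0, "ry": 0, "rz": 0}, {"dx": 0, "dy": 0, "dz": 1, "rx": 0, "ry": 0, "rz": 0}, {"dx": 0, "dy": 0, "dz": 0, "rx": 0, "ry": 0, "rz": 0}]'

```text
t: 28.62
tcp_pos: [0.5487, 0.1252, 0.0521]
orientation: [-1.213, -2.896, 0.001]
wrist_force: [0.1, -0.3, -1.1]
opening: 0.268
gripper_force: 51.7
```

Run:
```python
from h import *
goto(.5515,.1245,.0363,44.6)
```

```text
d cm [-0.25  0.15  1.58] yaw_y 44.5 rz -0.06771624176298019 tilt 0.11 q6 -0.75 t 28.625
```

carry_out --increments '[{"dx": -0.25, "dy": 0.15, "dz": 0.8, "rx": 0, "ry": 0, "rz": 0}, {"dx": 0, "dy": 0, "dz": 0.4, "rx": 0, "ry": 0, "rz": 0}, {"dx": 0, "dy": 0, "dz": 0.2, "rx": 0, "ry": 0, "rz": 0}, {"dx": 0, "dy": 0, "dz": 0.1, "rx": 0, "ry": 0, "rz": 0}, {"dx": 0, "dy": 0, "dz": 0.1, "rx": 0, "ry": 0, "rz": 0}, {"dx": 0, "dy": 0, "dz": 0, "rx": 0, "ry": 0, "rz": 0}]'

```text
t: 29.38
tcp_pos: [0.5521, 0.1251, 0.0368]
orientation: [1.213, 2.898, 0.0]
wrist_force: [-0.7, -0.3, -0.6]
opening: 0.263
gripper_force: 51.7
```

carry_out --increments '[{"dx": 0, "dy": 0, "dz": 0.1, "rx": 0, "ry": 0, "rz": 0}, {"dx": 0, "dy": 0, "dz": 0, "rx": 0, "ry": 0, "rz": 0}]'

```text
t: 29.62
tcp_pos: [0.5523, 0.125, 0.0363]
orientation: [1.213, 2.898, 0.0]
wrist_force: [-2.3, 0.4, 2.8]
opening: 0.264
gripper_force: 52.4
```

carry_out --increments '[{"dx": 0, "dy": 0, "dz": 0, "rx": 0, "ry": 0, "rz": 0}, {"dx": 0, "dy": 0, "dz": 0, "rx": 0, "ry": 0, "rz": 0}, {"dx": 0, "dy": 0, "dz": 0, "rx": 0, "ry": 0, "rz": 0}, {"dx": 0, "dy": 0, "dz": -3, "rx": 0, "ry": 0, "rz": 0}, {"dx": 0, "dy": 0, "dz": -4, "rx": 0, "ry": 0, "rz": 0}, {"dx": 0, "dy": 0, "dz": -5, "rx": 0, "ry": 0, "rz": 0}, {"dx": 0, "dy": 0, "dz": 0, "rx": 0, "ry": 0, "rz": 0}]' --grip 5.5

```text
t: 30.5
tcp_pos: [0.5554, 0.1251, 0.1609]
orientation: [1.21, 2.89, 0.006]
wrist_force: [-0.5, -0.6, -0.4]
opening: 0.642
gripper_force: 0.0
```

Run:
```python
from h import *
goto(.5655,-.3585,.16,44.6)
```

```text
d cm [-35.16 -33.22   0.09] yaw_y 44.6 rz -0.02691697305195362 tilt 0.57 q6 -0.76 t 30.5
```

carry_out --increments '[{"dx": -4.4, "dy": -4.15, "dz": 0, "rx": 0, "ry": 0, "rz": 0}, {"dx": -4.4, "dy": -4.15, "dz": 0, "rx": 0, "ry": 0, "rz": 0}, {"dx": -4.4, "dy": -4.15, "dz": 0, "rx": 0, "ry": 0, "rz": 0}, {"dx": -4.4, "dy": -4.15, "dz": 0, "rx": 0, "ry": 0, "rz": 0}, {"dx": -4.4, "dy": -4.15, "dz": 0, "rx": 0, "ry": 0, "rz": 0}, {"dx": -4.4, "dy": -4.15, "dz": 0, "rx": 0, "ry": 0, "rz": 0}, {"dx": -4.4, "dy": -4.15, "dz": 0, "rx": 0, "ry": 0, "rz": 0}, {"dx": -4.4, "dy": -4.15, "dz": 0, "rx": 0, "ry": 0, "rz": 0}]'

```text
t: 31.5
tcp_pos: [0.5619, -0.3604, 0.1543]
orientation: [-1.213, -2.896, -0.001]
wrist_force: [1.2, 0.3, 0.7]
opening: 0.645
gripper_force: 0.0
```

carry_out --increments '[{"dx": 0, "dy": 0, "dz": 2, "rx": 0, "ry": 0, "rz": 0}, {"dx": 0, "dy": 0, "dz": 0, "rx": 0, "ry": 0, "rz": 0}, {"dx": 0, "dy": 0, "dz": 0, "rx": 0, "ry": 0, "rz": 0}]'

```text
t: 31.88
tcp_pos: [0.5626, -0.3571, 0.1351]
orientation: [-1.21, -2.897, -0.001]
wrist_force: [-0.4, -0.3, -0.5]
opening: 0.646
gripper_force: 0.0
```

Run:
```python
from h import *
goto(.5655,-.3585,.031,44.6)
```

```text
d cm [-0.32  0.11 10.41] yaw_y 44.7 rz 0.05547232339395691 tilt 0.09 q6 -1.51 t 31.875
```

carry_out --increments '[{"dx": -0.3, "dy": 0.1, "dz": 2, "rx": 0, "ry": 0, "rz": 0}, {"dx": 0, "dy": 0, "dz": 4, "rx": 0, "ry": 0, "rz": 0}, {"dx": 0, "dy": 0, "dz": 2.5, "rx": 0, "ry": 0, "rz": 0}, {"dx": 0, "dy": 0, "dz": 1, "rx": 0, "ry": 0, "rz": 0}, {"dx": 0, "dy": 0, "dz": 0.8, "rx": 0, "ry": 0, "rz": 0}, {"dx": 0, "dy": 0, "dz": 0, "rx": 0, "ry": 0, "rz": 0}]'

```text
t: 32.62
tcp_pos: [0.5657, -0.3602, 0.033]
orientation: [1.213, 2.898, -0.0]
wrist_force: [-0.2, -0.5, 0.1]
opening: 0.646
gripper_force: 0.0
```

carry_out --increments '[{"dx": 0, "dy": 0, "dz": 0, "rx": 0, "ry": 0, "rz": 0}, {"dx": 0, "dy": 0, "dz": 0, "rx": 0, "ry": 0, "rz": 0}, {"dx": 0, "dy": 0, "dz": 0, "rx": 0, "ry": 0, "rz": 0}, {"dx": 0, "dy": 0, "dz": 0, "rx": 0, "ry": 0, "rz": 0}, {"dx": 0, "dy": 0, "dz": 0, "rx": 0, "ry": 0, "rz": 0}]' --grip 1.8 --squeeze 50

```text
t: 33.25
tcp_pos: [0.5661, -0.3607, 0.0339]
orientation: [1.212, 2.896, -0.001]
wrist_force: [-0.1, -0.0, 5.7]
opening: 0.268
gripper_force: 49.1
```

carry_out --increments '[{"dx": 0, "dy": 0, "dz": -0.7, "rx": 0, "ry": 0, "rz": 0}, {"dx": 0, "dy": 0, "dz": -0.7, "rx": 0, "ry": 0, "rz": 0}, {"dx": 0, "dy": 0, "dz": -0.8, "rx": 0, "ry": 0, "rz": 0}, {"dx": 0, "dy": 0, "dz": -0.8, "rx": 0, "ry": 0, "rz": 0}, {"dx": 0, "dy": 0, "dz": -3, "rx": 0, "ry": 0, "rz": 0}, {"dx": 0, "dy": 0, "dz": -4, "rx": 0, "ry": 0, "rz": 0}, {"dx": 0, "dy": 0, "dz": -5, "rx": 0, "ry": 0, "rz": 0}, {"dx": 0, "dy": 0, "dz": 0, "rx": 0, "ry": 0, "rz": 0}]'

```text
t: 34.25
tcp_pos: [0.568, -0.3624, 0.1901]
orientation: [1.209, 2.888, -0.006]
wrist_force: [0.0, -0.3, -1.3]
opening: 0.263
gripper_force: 51.9
```

Run:
```python
from h import *
goto(.608,.243,.18,107);s=cams.capture("side")
for k in COL: print(k,[(a,c.round(1)) for a,c,b in blobs(s,*COL[k],(200,60,480,260))[0]])
cv2.imwrite("pics/s5.png",cv2.resize(s[40:400,180:500],(533,600))[:,:,::-1])
```

```text
d cm [40.33 45.34  0.56] yaw_y 44.6 rz -62.42263130243293 tilt 0.68 q6 -1.51 t 34.25
red [(np.int32(158), array([293.6, 205.7]))]
blue [(np.int32(203), array([259.1, 247.9]))]
yellow []
```

View pics/s5.png

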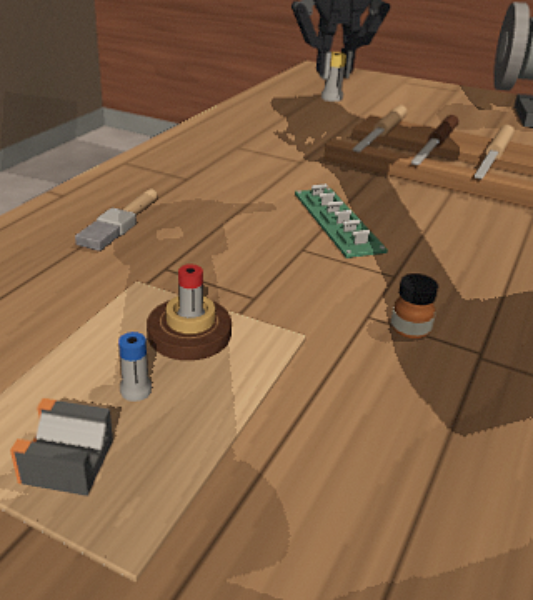

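carry_out --increments '[{"dx": 3.67, "dy": 4.12, "dz": 0, "rx": 0, "ry": 0, "rz": 0}, {"dx": 3.67, "dy": 4.12, "dz": 0, "rx": 0, "ry": 0, "rz": 0}, {"dx": 3.67, "dy": 4.12, "dz": 0, "rx": 0, "ry": 0, "rz": 0}, {"dx": 3.67, "dy": 4.12, "dz": 0, "rx": 0, "ry": 0, "rz": 0}, {"dx": 3.67, "dy": 4.12, "dz": 0, "rx": 0, "ry": 0, "rz": 0}, {"dx": 3.67, "dy": 4.12, "dz": 0, "rx": 0, "ry": 0, "rz": 0}, {"dx": 3.67, "dy": 4.12, "dz": 0, "rx": 0, "ry": 0, "rz": 0}, {"dx": 3.67, "dy": 4.12, "dz": 0, "rx": 0, "ry": 0, "rz": 0}]'

```text
t: 35.3
tcp_pos: [0.593, 0.0821, 0.1811]
orientation: [-1.212, -2.895, 0.002]
wrist_force: [0.9, -0.8, -1.0]
opening: 0.263
gripper_force: 51.9
```

carry_out --increments '[{"dx": 3.67, "dy": 4.12, "dz": 0, "rx": 0, "ry": 0, "rz": 0}, {"dx": 3.67, "dy": 4.12, "dz": 0, "rx": 0, "ry": 0, "rz": 0}, {"dx": 3.67, "dy": 4.12, "dz": 0, "rx": 0, "ry": 0, "rz": 0}, {"dx": 0, "dy": 0, "dz": 0, "rx": 0, "ry": 0, "rz": -9}, {"dx": 0, "dy": 0, "dz": 0, "rx": 0, "ry": 0, "rz": -9}, {"dx": 0, "dy": 0, "dz": 0, "rx": 0, "ry": 0, "rz": -9}, {"dx": 0, "dy": 0, "dz": 0, "rx": 0, "ry": 0, "rz": -9}, {"dx": 0, "dy": 0, "dz": 0, "rx": 0, "ry": 0, "rz": -9}]'

```text
t: 36.3
tcp_pos: [0.6038, 0.2452, 0.1807]
orientation: [-0.004, -3.138, 0.001]
wrist_force: [0.4, -0.6, -1.2]
opening: 0.268
gripper_force: 52.0
```

carry_out --increments '[{"dx": 0, "dy": 0, "dz": 0, "rx": 0, "ry": 0, "rz": -9}, {"dx": 0, "dy": 0, "dz": 0, "rx": 0, "ry": 0, "rz": -8.4}, {"dx": 0, "dy": 0, "dz": 3, "rx": 0, "ry": 0, "rz": 0}, {"dx": 0, "dy": 0, "dz": 4, "rx": 0, "ry": 0, "rz": 0}, {"dx": 0, "dy": 0, "dz": 0, "rx": 0, "ry": 0, "rz": 0}, {"dx": 0, "dy": 0, "dz": 0, "rx": 0, "ry": 0, "rz": 0}]'

```text
t: 37.05
tcp_pos: [0.6052, 0.2455, 0.1134]
orientation: [-0.463, 3.107, 0.0]
wrist_force: [-0.2, 0.5, -0.6]
opening: 0.263
gripper_force: 52.0
```

Run:
```python
from h import *
goto(.608,.243,.036,107)
```

```text
d cm [-0.19 -0.32  7.74] yaw_y 107.0 rz -0.03016342342709777 tilt 0.02 q6 -1.65 t 37.05
```

carry_out --increments '[{"dx": -0.2, "dy": -0.25, "dz": 3, "rx": 0, "ry": 0, "rz": 0}, {"dx": 0, "dy": 0, "dz": 2.5, "rx": 0, "ry": 0, "rz": 0}, {"dx": 0, "dy": 0, "dz": 1.3, "rx": 0, "ry": 0, "rz": 0}, {"dx": 0, "dy": 0, "dz": 0.5, "rx": 0, "ry": 0, "rz": 0}, {"dx": 0, "dy": 0, "dz": 0.2, "rx": 0, "ry": 0, "rz": 0}, {"dx": 0, "dy": 0, "dz": 0.1, "rx": 0, "ry": 0, "rz": 0}, {"dx": 0, "dy": 0, "dz": 0, "rx": 0, "ry": 0, "rz": 0}]'

```text
t: 37.92
tcp_pos: [0.6081, 0.2438, 0.0375]
orientation: [-0.463, 3.106, 0.0]
wrist_force: [-0.2, -0.1, -1.0]
opening: 0.267
gripper_force: 52.1
```

carry_out --increments '[{"dx": 0, "dy": 0, "dz": 0.1, "rx": 0, "ry": 0, "rz": 0}, {"dx": 0, "dy": 0, "dz": 0.1, "rx": 0, "ry": 0, "rz": 0}, {"dx": 0, "dy": 0, "dz": 0, "rx": 0, "ry": 0, "rz": 0}]'

```text
t: 38.3
tcp_pos: [0.608, 0.2438, 0.0359]
orientation: [-0.464, 3.107, -0.0]
wrist_force: [-2.6, -1.0, 5.4]
opening: 0.264
gripper_force: 52.9
```

Contact. Next I release, lift, move aside and check.

carry_out --increments '[{"dx": 0, "dy": 0, "dz": 0, "rx": 0, "ry": 0, "rz": 0}, {"dx": 0, "dy": 0, "dz": 0, "rx": 0, "ry": 0, "rz": 0}, {"dx": 0, "dy": 0, "dz": 0, "rx": 0, "ry": 0, "rz": 0}, {"dx": 0, "dy": 0, "dz": -3, "rx": 0, "ry": 0, "rz": 0}, {"dx": 0, "dy": 0, "dz": -4, "rx": 0, "ry": 0, "rz": 0}, {"dx": 0, "dy": 0, "dz": -5, "rx": 0, "ry": 0, "rz": 0}, {"dx": 0, "dy": 0, "dz": -5, "rx": 0, "ry": 0, "rz": 0}, {"dx": 0, "dy": 0, "dz": 0, "rx": 0, "ry": 0, "rz": 0}]' --grip 5.5

```text
t: 39.3
tcp_pos: [0.6106, 0.2443, 0.2109]
orientation: [-0.462, 3.097, 0.001]
wrist_force: [-0.1, 0.6, -0.8]
opening: 0.643
gripper_force: 0.0
```

carry_out --increments '[{"dx": 0, "dy": 6, "dz": 0, "rx": 0, "ry": 0, "rz": 0}, {"dx": 0, "dy": 6, "dz": 0, "rx": 0, "ry": 0, "rz": 0}, {"dx": 0, "dy": 6, "dz": 0, "rx": 0, "ry": 0, "rz": 0}, {"dx": 0, "dy": 6, "dz": 0, "rx": 0, "ry": 0, "rz": 0}, {"dx": 0, "dy": 6, "dz": 0, "rx": 0, "ry": 0, "rz": 0}, {"dx": 0, "dy": 0, "dz": 0, "rx": 0, "ry": 0, "rz": 0}, {"dx": 0, "dy": 0, "dz": 0, "rx": 0, "ry": 0, "rz": 0}]'

```text
t: 40.17
tcp_pos: [0.5197, 0.53, 0.2032]
orientation: [0.464, -3.105, 0.002]
wrist_force: [0.3, -0.4, -0.9]
opening: 0.645
gripper_force: 0.0
```

Run:
```python
from h import *
t=cams.capture("top");s=cams.capture("side")
for k,z in(('red',.086),('blue',.068),('yellow',.068)):
    print(k,[(a,c.round(1),onplane("top",[c],z)[0]) for a,c,b in blobs(t,*COL[k],(140,130,340,290))[0] if a<400])
g=lambda i:cv2.resize(i,(390,440))
im=np.hstack([g(t[140:290,140:330]),g(s[180:370,150:340])]);cv2.imwrite("pics/f.png",im[:,:,::-1])
```

```text
red [(np.int32(102), array([282.9, 202.3]), array([0.55216028, 0.0215002 , 0.086     ]))]
blue []
yellow [(np.int32(140), array([161.5, 178.8]), array([0.60513513, 0.24122151, 0.068     ]))]
```

View pics/f.png

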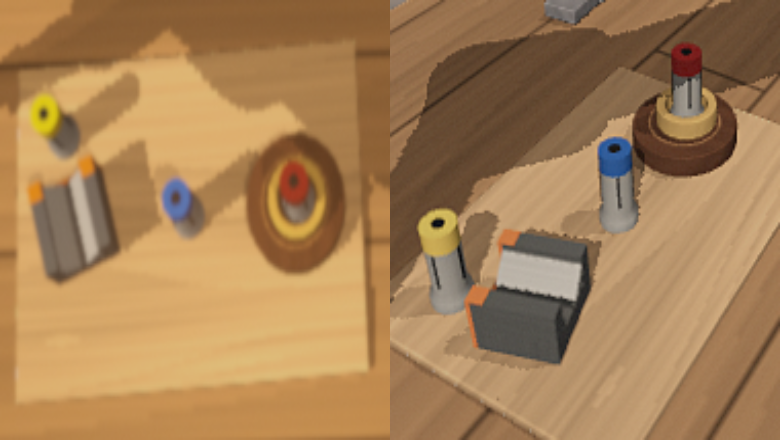

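```bash
python3 -c "
from bench import env
print(env.finish_job())"
```

```text
the job is handed in; nothing more can be done
None
```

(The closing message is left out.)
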